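# Bring a seal under the reading glass and hold the stand still

## Robot

A 6-joint arm with a two-finger parallel gripper is mounted at the origin on the work surface; the furniture and walls round the work are solid. World frame = base frame: x ahead of the robot, y to its left, z up, the work surface at z = 0. Lengths are in m, angles in rad, forces in N, time in s.
With the tool pointing down it reaches from about 0.3 to 0.875 m from the base axis. Payload 6.4 kg.
Tool frame: the origin (TCP) lies between the finger pads; the fingertips stand 25 mm ahead of it and the grasp point (between the pads) lies 6 mm ahead of it; z points along the fingers, y is the line along which they close (so a half turn about z gives the same grasp; the last joint's range is limited). The gripper opens to 85 mm and grips with 20 to 120 N. Pads are 22 mm wide; open, the fingers measure 114 mm over their backs; the gripper's body (76 mm by 85 mm) begins 54 mm behind the grasp point. The pads swing forward as they close: fully open they stand 13 mm farther back than shut.
Start: joints at [0.962, 0.181, 1.607, -0, 1.354, -0.206], TCP at [0.225, 0.529, 0.256] pointing down, gripper open.
Joint ranges: [-2.99, 2.99], [-0.89, 2.07], [0.3, 2.58], [-1.14, 4.28], [0, 2.63], [-3.12, 3.12]. Speed limits (rad/s): [2.57, 2.57, 3.01, 3.14, 3.14, 3.14].

## Interface

Orientations are given as a unit quaternion [w, x, y, z].
In Python, from bench import ctrl gives the robot as it stands.
- The arm moves only by the tool servo_tool, never from a script. Its argument "series" is text: rows parted by semicolons, each of 7 numbers parted by spaces: the gripper command: -1 is fully open, 1 is shut, values between are in proportion, then the shift along the tool's x, y, z in m, then the turn, a rotation vector about the tool's x, y, z in degrees. A call has 1 to 12 rows; each row is the pose to reach, as a shift and turn from the pose commanded when the call began, along the tool's axes at that moment; what a row does not reach only later rows make up. A row lasts 1/12 s, in which the tool goes at most 41.7 mm and 7.16 degrees, less where a joint would pass 70% of its speed; a pose out of reach is approached as far as the arm can. A call with a gripper value outside its range is refused whole. The fingers move at their own pace and stop on an object; the grip force is fixed at half the most. Time passes only in rows, so rows that repeat a pose let the fingers close. It gives the time, the measured TCP pose, the force, the opening and the grip force at its end, in the units of the state.
- ctrl.get_obs(): the state, without advancing time (a new reading comes with each control period).
- ctrl.camera(name): name is "side" or "top"; returns a dict with "img" (420x560x3 uint8, red, green, blue), "z_map" (420x560 float32, m along the optical axis (not along the pixel's ray), 0 where there is no reading), "fovy" (degrees; the focal length in pixels is half the picture's height over the tangent of half this angle, whatever the lens; pixels are square), "cx", "cy" (the principal point, pixels), "extrinsics" (4x4, takes a point from camera to world coordinates). Camera axes: x right, y down, z forward; pixel columns grow to the right and rows downward; lengths in m; the calibration is good to about 2 mm. A picture is of the moment at which its call begins.
- ctrl.hand_in(): hands the job in; it is judged then, once.
The state is a dict: "time_s": time; "q": joint angles; "dq": joint speeds; "joint_efforts": joint torques, N m; "eef_pos": TCP position; "eef_rot": TCP orientation; "wrist_force": force on the tool from outside, world axes, zero at the start; "torque": the same for the moment, N m; "opening": opening from 0.0 (shut) to 1.0 (fully open); "grasp_force": force on a finger pad.
Only numpy, scipy, OpenCV 4.12 (cv2) and the standard library are available. Lean on these libraries where they do the work, as an engineer would, in place of code of your own. Each camera call takes 0.05 s, during which the arm holds its last target. There are 200 camera calls.

## Task

I want to look over the engraving of the square-headed brass seal: take it out of the wooden block and stand it fully home, head up, in the empty socket of the revolving stand. Then turn the stand by the wooden wing grip at its centre until that seal is centred under the fixed reading glass, and finish while still holding the wing grip, so that the free-running stand stays still while I look. Leave the other seals in their places and do not knock the reading glass.

Things in the scene. Friction and masses are not known exactly. Their poses are not given: they have to be found in the camera images.
- square_head (a point): Head centre of the one loose brass seal with a square head, 24 x 24 x 14 mm, flats along this point's x and y; z runs up the seal. About 110 g. Top 7 mm above this point; shoulder (19 mm diameter, flat underside) 28 mm below; under it a foot of 12 mm diameter with tapered end reaches 52 mm below. Starts head up in a hole of the block, shoulder resting on it.
- seal_block: Fixed wooden block, 150 x 52 x 30 mm, long along its x, on a 160 x 62 x 5 mm plinth (within the 30 mm); origin at the centre of its underside. Three holes of 15 mm diameter, 25 mm deep, at x = -50, 0 and +50 mm on its midline hold three loose brass seals of one height (heads from 51 to 65 mm above the desk); beside each head along the block's y is free air.
- round_head (a point): Head centre of another loose brass seal in the block, same build but with a round head of 25 mm diameter. It stays in the block.
- oval_head (a point): Head centre of the third loose brass seal in the block, same build but with an oval head of 30 x 18 mm. It stays in the block.
- empty_socket (a point): Mouth centre, 57 mm above the desk, of the stand's only empty socket: wooden cup, 32 mm across, bore 15 mm, 25 mm deep, 90 mm from the stand's axis; turns with the stand, x points away from the axis. A seal fully home rests its shoulder on this mouth, head centre 28 mm above it. Four like sockets, 72 degrees apart on the circle, hold fixed round and oval seals, tops 92 mm above the desk.
- turn_grip: Wooden wing grip on top of the slim central stem, part of the turning stand: 14 mm thick along its x (which points to the empty socket), 46 mm long along its y, 32 mm tall; origin at its centre, on the stand's vertical axis, 169 mm above the desk (it spans 153 to 185 mm). Grip it across its thickness and turn about the vertical.
- turntable (a joint): Turn of the stand about its vertical axis, rad, growing anticlockwise seen from above; 0 when the empty socket is right under the reading glass (starts 1.8 to 2.6). Runs freely (friction about 0.02 N m), without detents; no stop within a full turn either way. Turning disc 236 mm across.
- glass_centre (a point): Centre of the fixed reading glass, a magnifier lying level, 78 mm across, 9 mm thick, 123 mm above the desk, 90 mm from the stand's axis. Its handle points away from the axis and is clamped on a slim pillar on the stand's fixed foot; handle and clamp reach 142 mm above the desk. It does not turn.

How it is judged:
By the outcome, as a careful person would: the job done as asked, in the order asked, and still so for the second after the job is handed in, while the arm keeps its last pose, push and grip.
It also fails if it takes over 67 s, if anything falls off the work surface, if the arm or the gripper's body presses on something with over 40 N, if the wrist force passes 120 N, or if a joint passes its speed limit or range.

## Working session

There is one attempt and no reset: what is moved stays moved. The work goes in short steps, Python scripts to look and compute and a tool call to move; the robot and the scene stay as the last step left them, time stands still between calls to the robot, and variables do not carry over. Pictures are saved under pics/ and viewed, at most 10 in all, crops included, and the job is handed in when it is done.

Besides the shell and the picture viewer there is one more tool, called as name(argument=value, ...) on one line, values as JSON. servo_tool: Moves the arm, as the interface text tells. Its arguments: {"type":"object","properties":{"series":{"type":"string"}},"required":["series"]}

```bash
mkdir -p pics; cat > h.py <<'E'
import numpy as np, cv2
from bench import ctrl
def cam(n):
    c=ctrl.camera(n); c['f']=c['img'].shape[0]/2/np.tan(np.radians(c['fovy'])/2); return c
def ray(c,u,v):
    E=np.array(c['extrinsics']); d=E[:3,:3]@np.array([(u-c['cx'])/c['f'],(v-c['cy'])/c['f'],1]); return E[:3,3],d
def onplane(c,u,v,z):
    o,d=ray(c,u,v); return o+d*(z-o[2])/d[2]
def cloud(c):
    v,u=np.mgrid[:420,:560]; z=c['z_map']; E=np.array(c['extrinsics'])
    p=np.stack([(u-c['cx'])/c['f']*z,(v-c['cy'])/c['f']*z,z],-1)
    P=p@E[:3,:3].T+E[:3,3]; P[z==0]=np.nan; return P
def save(c,n): cv2.imwrite('pics/'+n,cv2.cvtColor(c['img'],cv2.COLOR_RGB2BGR))
E
python3 - <<'E'
from h import *
for n in('top','side'):
    c=cam(n); save(c,n+'0.png'); np.savez(n+'0.npz',**c); print(n,c['f'],c['cx'],c['cy'],np.round(c['extrinsics'],3).tolist())
print({k:np.round(v,3).tolist() for k,v in ctrl.get_obs().items()})
E
```

```text
top 487.2732067756381 282.5599271159796 210.37892015242792 [[-0.0, -0.999, 0.046, 0.464], [-1.0, -0.0, -0.009, -0.007], [0.009, -0.046, -0.999, 1.23], [0.0, 0.0, 0.0, 1.0]]
side 447.9664388031058 277.03729090827017 210.36649376962313 [[0.942, -0.175, 0.285, 0.25], [-0.334, -0.546, 0.768, -0.776], [0.021, -0.819, -0.573, 0.692], [0.0, 0.0, 0.0, 1.0]]
{'time_s': 0.1, 'q': [0.962, 0.181, 1.608, 0.0, 1.354, -0.206], 'dq': [-0.0, -0.0, -0.002, 0.0, -0.0, 0.001], 'joint_efforts': [0.001, -44.587, -35.224, -0.0, 0.004, 0.0], 'eef_pos': [0.225, 0.529, 0.255], 'eef_rot': [-0.0, 0.2, 0.98, -0.001], 'wrist_force': [0.791, -0.701, -0.999], 'torque': [0.033, 0.018, -0.008], 'grasp_force': 0.0, 'opening': 1.003}
```

View pics/top0.png

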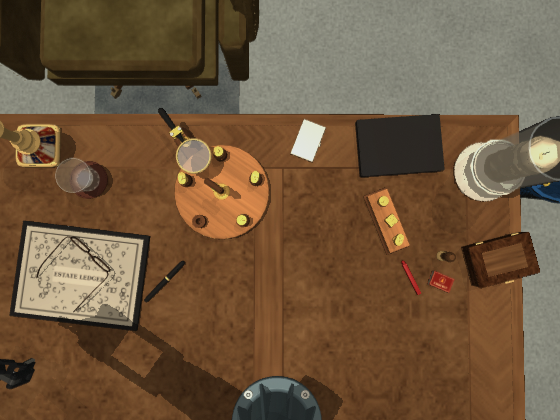

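View pics/side0.png

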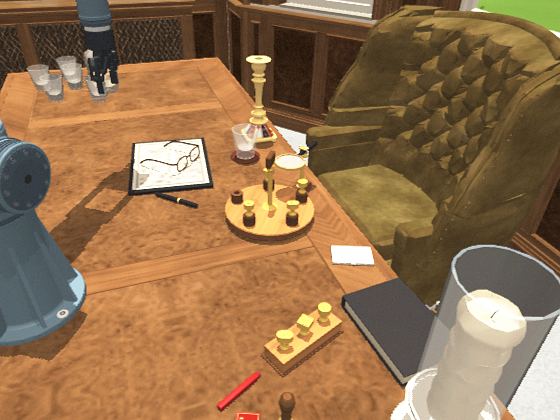

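The top view shows the stand disc around (222,192), with the empty socket at (200,221), the glass at (193,156) and the wing grip at about (213,185). The block runs from (370,193) to (407,248), with the square head in the middle at (392,221). The side view shows the seals at (285,338), (305,322) and (324,309), with the square one in the middle.

```bash
python3 - <<'E'
from h import *
L={n:dict(np.load(n+'0.npz')) for n in('top','side')}
for n,c in L.items():
    for k in('f','cx','cy'): c[k]=float(c[k])
    P=cloud(c); Z=P[...,2]
    def rep(name,m):
        k,lab,st,ce=cv2.connectedComponentsWithStats(m.astype(np.uint8))
        for i in range(1,k):
            if st[i,4]<12: continue
            p=P[lab==i]; (_,wh,_)=r=cv2.minAreaRect((p[:,:2]*1000).astype(np.float32))
            print(n,name,'px',ce[i].round(1),'n',st[i,4],'mean',p.mean(0).round(4),'z',np.percentile(p[:,2],[5,95]).round(3),'rect',np.round(r[0],1),np.round(wh,1),round(r[2],1))
    X,Y=P[...,0],P[...,1]
    blk=(X>.38)&(X<.56)&(Y<-.17)&(Y>-.35)
    std=(X>.35)&(X<.7)&(Y<.32)&(Y>-.02)
    rep('heads',blk&(Z>.058)&(Z<.075)); rep('block',blk&(Z>.022)&(Z<.037))
    rep('standheads',std&(Z>.083)&(Z<.1)); rep('cups',std&(Z>.05)&(Z<.063)); rep('grip',std&(Z>.15)); rep('glass',std&(Z>.112)&(Z<.145)); rep('disc',std&(Z>.008)&(Z<.045))
for n,(x,y,w,h) in {'top':(165,110,260,150),'side':(215,140,140,240)}.items():
    i=cv2.cvtColor(L[n]['img'],cv2.COLOR_RGB2BGR)[y:y+h,x:x+w]; s=3 if n=='top' else 2.5
    cv2.imwrite(f'pics/{n}0c.png',cv2.resize(i,None,fx=s,fy=s,interpolation=cv2.INTER_CUBIC))
E
```

```text
top heads px [383.4 200.6] n 84 mean [ 0.5418 -0.2597  0.0646] z [0.061 0.068] rect [ 542.1 -260. ] [22.1 22.2] 0.2
top heads px [390.9 220. ] n 106 mean [ 0.4951 -0.2774  0.0643] z [0.059 0.068] rect [ 494.9 -277.8] [24.2 23.4] 41.3
top heads px [398.7 239.6] n 87 mean [ 0.4483 -0.2956  0.0644] z [0.061 0.067] rect [ 448.5 -295.9] [18.7 28.8] 70.5
top block px [387.2 222.2] n 949 mean [ 0.4906 -0.2761  0.0298] z [0.026 0.034] rect [ 494.9 -277.9] [150.1  53.4] 21.4
top standheads px [217.8 151.2] n 91 mean [0.6563 0.135  0.091 ] z [0.085 0.095] rect [656.6 134.9] [22.8 23.8] 88.3
top standheads px [254.5 176.9] n 85 mean [0.5957 0.0487 0.0912] z [0.086 0.095] rect [595.9  48.5] [16.5 28.1] 88.6
top standheads px [181.6 178. ] n 89 mean [0.5929 0.2193 0.0911] z [0.087 0.095] rect [592.9 219.4] [17.3 28.2] 88.5
top standheads px [241.2 219.6] n 88 mean [0.4953 0.0794 0.0915] z [0.089 0.095] rect [495.6  80. ] [23.5 21.2] 89.4
top cups px [220.8 155.7] n 54 mean [0.651  0.132  0.0562] z [0.052 0.06 ] rect [652.8 133.6] [21.1 30.8] 30.4
top cups px [187.4 180.5] n 55 mean [0.5908 0.2121
[... 2787 characters left out ...]
] [29.3 29.4] 74.0
side cups px [292.1 215.8] n 84 mean [0.5941 0.0441 0.056 ] z [0.051 0.062] rect [595.1  47. ] [25.1 29.7] 68.0
side grip px [270.5 159.8] n 145 mean [0.5649 0.1261 0.1726] z [0.154 0.185] rect [568.2 132.3] [46.3 14.8] 54.5
side glass px [292.2 160. ] n 506 mean [0.6479 0.1904 0.1254] z [0.12  0.137] rect [647.4 198.9] [108.6  78.2] 62.6
side glass px [270.2 174. ] n 62 mean [0.5661 0.1308 0.13  ] z [0.114 0.143] rect [566.  132.2] [14.9 14.3] 42.6
side disc px [269.7 213.1] n 3394 mean [0.5597 0.1111 0.0284] z [0.012 0.037] rect [567.8 134.9] [236.4 235.1] 88.8
side disc px [187.2 201.7] n 62 mean [0.3709 0.2503 0.0109] z [0.008 0.014] rect [370.7 251.1] [15.1 61.8] 43.4
```

View pics/top0c.png

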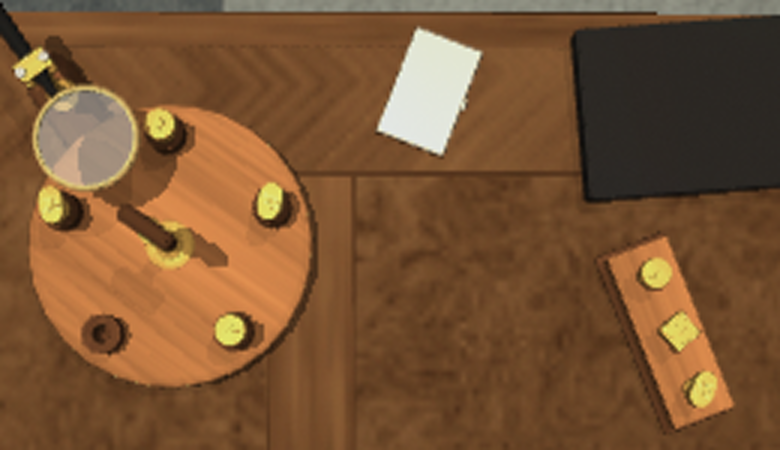

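View pics/side0c.png

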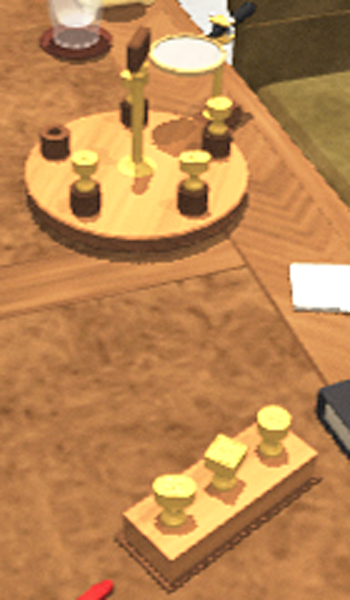

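The pictures and depth agree: the square head is at (495,-278) mm with flats at 41.4°, between round and oval. The cup is at 145° on the circle about (566.8,133.6). Next I'll measure the glass and plan the first move.

```bash
cat >> h.py <<'E'
from scipy.spatial.transform import Rotation as R
def goto(x,y,z,psi):
    o=ctrl.get_obs(); q=o['eef_rot']; Rc=R.from_quat([q[1],q[2],q[3],q[0]])
    a=np.radians(psi); Y=np.array([np.cos(a),np.sin(a),0]); Z=np.array([0,0,-1.]); Rt=R.from_matrix(np.c_[np.cross(Y,Z),Y,Z])
    d=Rc.inv().apply(np.array([x,y,z])-o['eef_pos']); r=(Rc.inv()*Rt).as_rotvec(degrees=True)
    print('t',round(o['time_s'],2),'pos',np.round(o['eef_pos'],4),'open',round(o['opening'],3),'gf',np.round(o['grasp_force'],1),'F',np.round(o['wrist_force'],1),'shift',d.round(4),'rot',r.round(2))
E
python3 - <<'E'
from h import *
L={n:dict(np.load(n+'0.npz')) for n in('top','side')}
A=np.array([.5668,.1336])
for n,c in L.items():
    for k in('f','cx','cy'): c[k]=float(c[k])
    P=cloud(c); X,Y,Z=P[...,0],P[...,1],P[...,2]
    m=(Z>.115)&(Z<.132)&(np.hypot(X-.646,Y-.19)<.06)&(np.hypot(X-A[0],Y-A[1])>.04)&(np.hypot(X-A[0],Y-A[1])<.131)
    h=cv2.convexHull((P[m][:,:2]*1000).astype(np.float32)); e=cv2.minEnclosingCircle(h)
    g=np.array(e[0])/1000-A; print(n,'glass',np.round(e[0],1),round(e[1],1),'r',np.hypot(*g),'ang',np.degrees(np.arctan2(g[1],g[0])))
c=L['top']
hsv=cv2.cvtColor(c['img'],cv2.COLOR_RGB2HSV)
m=(cv2.inRange(hsv,(18,60,90),(35,255,255))); m[:130]=0;m[180:]=0;m[:,:170]=0;m[:,215:]=0
v,u=np.nonzero(m); k=np.abs(np.hypot(u-193,v-156)-17)<3; el=cv2.fitEllipse(np.c_[u,v][k].astype(np.float32)); print(el)
for z in(.1275,.123):
    g=onplane(c,*el[0],z)[:2]; d=g-A; print(g,np.hypot(*d),np.degrees(np.arctan2(d[1],d[0])))
goto(.495,-.278,.2,-48.6)
E
```

```text
top glass [640.3 187. ] 40.9 r 0.09087675413900277 ang 35.99447527600896
side glass [641.2 186.4] 43.5 r 0.09122973232855403 ang 35.39346057537206
((193.0327911376953, 155.572998046875), (33.143524169921875, 33.938697814941406), 28.246379852294922)
[0.6399763  0.18668025] 0.09040068540457066 35.95618875718356
[0.64069426 0.18746851] 0.09144494561229083 36.091841663175835
t 0.1 pos [0.2251 0.5286 0.2555] open 1.003 gf 0.0 F [ 0.8 -0.7 -1. ] shift [-0.5645 -0.6362  0.0563] rot [-7.0000e-02  7.0000e-02  1.1552e+02]
```

servo_tool(series="-0.2 -0.5645 -0.636 0.03 0 0 115.5;-0.2 -0.5645 -0.636 0.03 0 0 115.5;-0.2 -0.5645 -0.636 0.03 0 0 115.5;-0.2 -0.5645 -0.636 0.03 0 0 115.5;-0.2 -0.5645 -0.636 0.03 0 0 115.5;-0.2 -0.5645 -0.636 0.03 0 0 115.5;-0.2 -0.5645 -0.636 0.03 0 0 115.5;-0.2 -0.5645 -0.636 0.03 0 0 115.5;-0.2 -0.5645 -0.636 0.03 0 0 115.5;-0.2 -0.5645 -0.636 0.03 0 0 115.5;-0.2 -0.5645 -0.636 0.03 0 0 115.5;-0.2 -0.5645 -0.636 0.03 0 0 115.5")

```text
time_s: 1.1
eef_pos: [0.384, 0.0532, 0.2387]
eef_rot: [0.0, 0.816, 0.578, 0.0]
wrist_force: [1.1, 1.1, -1.4]
opening: 0.604
grasp_force: 0.0
```

```bash
python3 -c "
from h import *
goto(.495,-.278,.15,-48.6)"
```

```text
t 1.1 pos [0.384  0.0532 0.2387] open 0.604 gf 0.0 F [ 1.1  1.1 -1.4] shift [-0.2756  0.2146  0.0887] rot [ 3.000e-02 -2.000e-02  2.922e+01]
```

servo_tool(series="-0.2 -0.26 0.2 0.08 0 0 28;-0.2 -0.26 0.2 0.08 0 0 28;-0.2 -0.26 0.2 0.08 0 0 28;-0.2 -0.26 0.2 0.08 0 0 28;-0.2 -0.26 0.2 0.08 0 0 28;-0.2 -0.26 0.2 0.08 0 0 28;-0.2 -0.26 0.2 0.08 0 0 28;-0.2 -0.26 0.2 0.08 0 0 28;-0.2 -0.26 0.2 0.08 0 0 28;-0.2 -0.26 0.2 0.08 0 0 28;-0.2 -0.26 0.2 0.08 0 0 28;-0.2 -0.26 0.2 0.08 0 0 28")

```text
time_s: 2.1
eef_pos: [0.488, -0.2545, 0.1587]
eef_rot: [-0.0, 0.93, 0.367, -0.0]
wrist_force: [-0.7, -0.9, -0.6]
opening: 0.6
grasp_force: 0.0
```

```bash
python3 -c "
from h import *
goto(.495,-.278,.064,-48.6)"
```

```text
t 2.1 pos [ 0.488  -0.2545  0.1587] open 0.6 gf 0.0 F [-0.7 -0.9 -0.6] shift [-0.0109  0.022   0.0947] rot [-0.05 -0.01  1.62]
```

servo_tool(series="-0.2 -0.011 0.022 0 0 0 1.6;-0.2 -0.011 0.022 0.02 0 0 1.6;-0.2 -0.011 0.022 0.04 0 0 1.6;-0.2 -0.011 0.022 0.06 0 0 1.6;-0.2 -0.011 0.022 0.075 0 0 1.6;-0.2 -0.011 0.022 0.085 0 0 1.6;-0.2 -0.011 0.022 0.092 0 0 1.6;-0.2 -0.011 0.022 0.095 0 0 1.6;-0.2 -0.011 0.022 0.095 0 0 1.6;-0.2 -0.011 0.022 0.095 0 0 1.6")

```text
time_s: 2.93
eef_pos: [0.4959, -0.2795, 0.0646]
eef_rot: [0.001, 0.935, 0.353, 0.0]
wrist_force: [0.0, -0.3, 0.3]
opening: 0.598
grasp_force: 0.0
```

```bash
python3 -c "
from h import *
goto(.495,-.278,.064,-48.6)
c=cam('side');i=cv2.cvtColor(c['img'],cv2.COLOR_RGB2BGR)[260:390,240:370];cv2.imwrite('pics/g1.png',cv2.resize(i,None,fx=4,fy=4))"
```

```text
t 2.93 pos [ 0.4959 -0.2795  0.0646] open 0.598 gf 0.0 F [ 0.  -0.3  0.3] shift [ 0.0004 -0.0017  0.0006] rot [ 0.08 -0.01  0.  ]
```

View pics/g1.png

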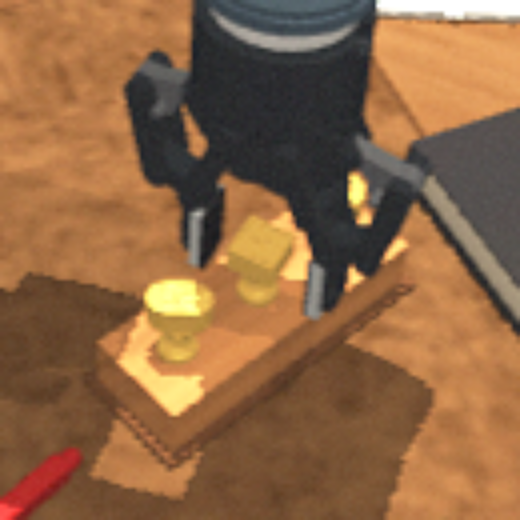

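The fingers straddle the square head (crop 260,248) along its flats and stay clear of both neighbours, so I'll close.

servo_tool(series="0 0 -0.002 0 0 0 0;0.2 0 -0.002 0 0 0 0;0.4 0 -0.002 0 0 0 0;1 0 -0.002 0 0 0 0;1 0 -0.002 0 0 0 0;1 0 -0.002 0 0 0 0;1 0 -0.002 0 0 0 0;1 0 -0.002 0 0 0 0;1 0 -0.002 0 0 0 0;1 0 -0.002 0 0 0 0")

```text
time_s: 3.82
eef_pos: [0.4942, -0.2781, 0.0642]
eef_rot: [0.0, 0.936, 0.353, 0.0]
wrist_force: [-0.9, 1.1, 5.1]
opening: 0.272
grasp_force: 58.8
```

servo_tool(series="1 0 0 -0.006 0 0 0;1 0 0 -0.012 0 0 0;1 0 0 -0.02 0 0 0;1 0 0 -0.03 0 0 0;1 0 0 -0.05 0 0 0;1 0 0 -0.08 0 0 0;1 0 0 -0.11 0 0 0;1 0 0 -0.11 0 0 0;1 0 0 -0.11 0 0 0;1 0 0 -0.11 0 0 0")

```text
time_s: 4.65
eef_pos: [0.4938, -0.2777, 0.1739]
eef_rot: [0.0, 0.936, 0.353, 0.0]
wrist_force: [-0.3, 0.8, -1.7]
opening: 0.271
grasp_force: 59.0
```

```bash
python3 -c "
from h import *
goto(.493,.1852,.175,-48.6)
c=cam('side');np.savez('lift.npz',**c);i=cv2.cvtColor(c['img'],cv2.COLOR_RGB2BGR)[200:360,220:380];cv2.imwrite('pics/g2.png',cv2.resize(i,None,fx=3.5,fy=3.5))"
```

```text
t 4.65 pos [ 0.4938 -0.2777  0.1739] open 0.271 gf 59.0 F [-0.3  0.8 -1.7] shift [ 0.3054 -0.3479 -0.0012] rot [ 0.01 -0.   -0.02]
```

View pics/g2.png

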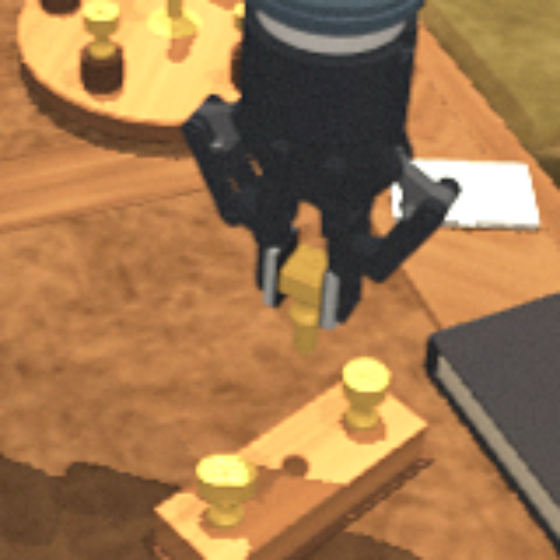

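The seal is held upright at crop (303,290) and its hole at (297,465) is empty; both neighbours are undisturbed. Next I'll carry it over the socket.

servo_tool(series="1 0.02 -0.023 0 0 0 0;1 0.045 -0.051 0 0 0 0;1 0.07 -0.08 0 0 0 0;1 0.095 -0.108 0 0 0 0;1 0.12 -0.137 0 0 0 0;1 0.145 -0.165 0 0 0 0;1 0.17 -0.194 0 0 0 0;1 0.195 -0.222 0 0 0 0;1 0.22 -0.251 0 0 0 0;1 0.245 -0.279 0 0 0 0;1 0.265 -0.302 0 0 0 0;1 0.28 -0.319 0 0 0 0")

```text
time_s: 5.7
eef_pos: [0.4916, 0.1491, 0.1721]
eef_rot: [-0.001, 0.935, 0.354, -0.001]
wrist_force: [0.9, -0.1, -0.9]
opening: 0.266
grasp_force: 59.1
```

servo_tool(series="1 0.015 -0.017 0 0 0 0;1 0.0254 -0.029 0.01 0 0 0;1 0.0254 -0.029 0.02 0 0 0;1 0.0254 -0.029 0.03 0 0 0;1 0.0254 -0.029 0.035 0 0 0;1 0.0254 -0.029 0.035 0 0 0;1 0.0254 -0.029 0.035 0 0 0;1 0.0254 -0.029 0.035 0 0 0")

```text
time_s: 6.37
eef_pos: [0.4935, 0.1843, 0.1389]
eef_rot: [0.0, 0.936, 0.353, 0.0]
wrist_force: [0.1, 0.3, -0.5]
opening: 0.268
grasp_force: 59.1
```

```bash
python3 - <<'E'
from h import *
goto(.493,.1852,.12,-48.6)
c=cam('side');P=cloud(c);X,Y,Z=P[...,0],P[...,1],P[...,2]
m=(np.hypot(X-.493,Y-.1852)<.02)
f=m&(Z>.08)&(Z<.1); p=P[f]; print('foot',f.sum(),p.mean(0),np.argwhere(f).mean(0))
p=P[m&(Z>.051)&(Z<.062)]; print('cup',len(p),cv2.minEnclosingCircle((p[:,:2]*1000).astype(np.float32)))
f=m&(Z>.08)&(Z<.1)
for r in np.unique(np.argwhere(f)[:,0]):
    u=np.nonzero(f[r])[0]; print(r,u.min(),u.max(),np.round(P[r,u].mean(0),4))
save(c,'x.png');i=cv2.imread('pics/x.png')[130:230,190:300];cv2.imwrite('pics/s1.png',cv2.resize(i,None,fx=5,fy=5,interpolation=cv2.INTER_CUBIC))
E
```

```text
t 6.37 pos [0.4935 0.1843 0.1389] open 0.268 gf 59.1 F [ 0.1  0.3 -0.5] shift [ 0.0002 -0.001   0.0189] rot [ 0.01 -0.01 -0.1 ]
foot 28 [0.49422273 0.18105888 0.09138826] [181.85714286 237.14285714]
cup 78 ((493.24310302734375, 185.96632385253906), 17.156095504760742)
179 235 239 [0.4939 0.1837 0.0985]
180 235 239 [0.4942 0.1817 0.0966]
181 236 239 [0.495  0.1801 0.0944]
182 235 239 [0.4939 0.1812 0.0909]
183 235 239 [0.4938 0.1811 0.088 ]
184 236 239 [0.4946 0.1796 0.0858]
185 237 238 [0.4946 0.1799 0.0826]
```

View pics/s1.png

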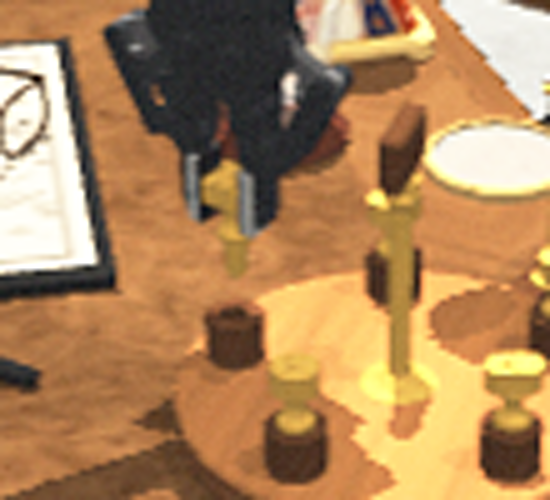

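The foot (crop 235,260) hangs above the cup (crop 235,315). I'll check the lateral offset by projection.

```bash
python3 - <<'E'
from h import *
c=cam('side');E=np.linalg.inv(c['extrinsics'])
def pr(p):
    q=E[:3,:3]@np.array(p)+E[:3,3]; return np.round([c['cx']+c['f']*q[0]/q[2],c['cy']+c['f']*q[1]/q[2],q[2]],2)
print('foot exp',pr([.4935,.1843,.091]),'cup exp',pr([.4931,.1852,.057]))
hsv=cv2.cvtColor(c['img'],cv2.COLOR_RGB2HSV)
i=c['img'].astype(int)
for r in range(179,187): print(r,i[r,231:244].sum(1))      # foot intensity
for r in range(192,205,2): print(r,i[r,226:248].sum(1))
P=cloud(c); Z=P[...,2]
m=(np.hypot(P[...,0]-.493,P[...,1]-.1852)<.025)&(Z>.036)&(Z<.05)
for r in np.unique(np.argwhere(m)[:,0]):
    u=np.nonzero(m[r])[0]; print(r,u.min(),u.max())
print(pr([.4931,.1852,.043]))
E
```

```text
foot exp [236.54 181.41   1.15] cup exp [236.7  192.39   1.17]
179 [445 466 467 407 356 365 377 358 380 448 458 466 448]
180 [417 432 414 391 370 361 372 337 377 428 427 450 464]
181 [426 415 401 365 338 362 371 338 388 463 440 437 442]
182 [415 414 401 380 337 352 367 340 374 401 404 437 441]
183 [438 429 431 414 377 350 355 344 359 412 426 434 434]
184 [446 427 434 432 390 362 354 382 422 437 442 423 415]
185 [455 443 443 425 416 381 372 406 424 406 389 381 384]
186 [444 436 446 435 421 436 433 430 422 426 416 414 408]
192 [413 385 388 401 382 304 274 284 155 141 142 157 146 258 375 363 394 528
 583 586 589 586]
194 [376 384 420 433 352 192 206 207 203 220 211 208 204 212 190 185 318 530
 597 592 589 581]
196 [402 402 412 444 412 269 149 156 163 170 154 155 175 178 163 144 298 548
 600 585 570 569]
198 [375 394 430 534 531 291 149 175 159 190 173 170 190 169 175 154 319 543
 586 576 578 582]
200 [410 467 442 327 336 291 153 158 175 168 168 162 167 165 164 162 200 492
 584 580 563 544]
202 [346 334 336 351 352 327 220 172 146 161 176 163 168 155 170 244 347 402
 481 528 518 494]
204 [371 382 398 375 340 333 328 341 354 328 312 342 381 417 413 413 415 365
 424 504 501 497]
193 235 238
195 243 243
196 231 243
197 231 243
198 232 243
199 232 243
200 232 242
201 234 240
202 237 239
[236.86 196.87   1.18]
```

servo_tool(series="1 -0.0003 -0.001 0.005 0 0 0;1 -0.0003 -0.001 0.012 0 0 0;1 -0.0003 -0.001 0.018 0 0 0;1 -0.0003 -0.001 0.021 0 0 0;1 -0.0003 -0.001 0.024 0 0 0;1 -0.0003 -0.001 0.027 0 0 0;1 -0.0003 -0.001 0.03 0 0 0;1 -0.0003 -0.001 0.033 0 0 0;1 -0.0003 -0.001 0.033 0 0 0;1 -0.0003 -0.001 0.033 0 0 0")

```text
time_s: 7.3
eef_pos: [0.4922, 0.1856, 0.1055]
eef_rot: [-0.0, 0.936, 0.353, -0.0]
wrist_force: [-0.0, -0.3, -1.0]
opening: 0.267
grasp_force: 59.1
```

```bash
python3 -c "
from h import *
goto(.493,.1852,.0912,-48.6);print(ctrl.get_obs()['torque'])"
```

```text
t 7.3 pos [0.4922 0.1856 0.1055] open 0.267 gf 59.1 F [-0.  -0.3 -1. ] shift [0.0003 0.0009 0.0143] rot [-0.01  0.02 -0.02]
[ 0.01840475 -0.01548874 -0.0649636 ]
```

servo_tool(series="1 0 0 0.003 0 0 0;1 0 0 0.006 0 0 0;1 0 0 0.009 0 0 0;1 0 0 0.011 0 0 0;1 0 0 0.0125 0 0 0;1 0 0 0.0135 0 0 0;1 0 0 0.0135 0 0 0;1 0 0 0.0135 0 0 0")

```text
time_s: 7.97
eef_pos: [0.4923, 0.1857, 0.0922]
eef_rot: [0.0, 0.936, 0.353, 0.0]
wrist_force: [-0.0, 0.0, -1.3]
opening: 0.268
grasp_force: 59.1
```

```bash
python3 -c "
from h import *
goto(.493,.1852,.0912,-48.6)
P=cloud(cam('side'));m=(np.hypot(P[...,0]-.493,P[...,1]-.185)<.02);print('foot px visible',(m&(P[...,2]>.065)&(P[...,2]<.1)).sum())"
```

```text
t 7.97 pos [0.4923 0.1857 0.0922] open 0.268 gf 59.1 F [-0.   0.  -1.3] shift [0.0002 0.0008 0.001 ] rot [ 0.   -0.   -0.02]
foot px visible 128
```

servo_tool(series="1 0 0 0.0004 0 0 0;1 0 0 0.0008 0 0 0;1 0 0 0.001 0 0 0;1 0 0 0.001 0 0 0;1 0 0 0.001 0 0 0")

```text
time_s: 8.43
eef_pos: [0.4923, 0.1857, 0.0913]
eef_rot: [0.0, 0.936, 0.353, 0.0]
wrist_force: [-0.5, -0.1, 0.4]
opening: 0.268
grasp_force: 59.3
```

servo_tool(series="0.4 0 0 0 0 0 0;0.3 0 0 0 0 0 0;0.2 0 0 0 0 0 0;0.1 0 0 0 0 0 0;0 0 0 0 0 0 0;-0.1 0 0 0 0 0 0;-0.2 0 0 0 0 0 0;-0.2 0 0 0 0 0 0;-0.2 0 0 0 0 0 0;-0.2 0 0 0 0 0 0")

```text
time_s: 9.27
eef_pos: [0.4923, 0.1856, 0.0912]
eef_rot: [0.0, 0.936, 0.353, 0.0]
wrist_force: [-0.4, -0.6, 0.3]
opening: 0.599
grasp_force: 0.0
```

servo_tool(series="-0.2 0 0 -0.005 0 0 0;-0.2 0 0 -0.015 0 0 0;-0.2 0 0 -0.03 0 0 0;-0.2 0 0 -0.06 0 0 0;-0.2 0 0 -0.09 0 0 0;-0.2 0 0 -0.12 0 0 0;-0.2 0 0 -0.15 0 0 0;-0.2 -0.07 0 -0.16 0 0 0;-0.2 -0.1 0.02 -0.16 0 0 0;-0.2 -0.14 0.03 -0.16 0 0 0;-0.2 -0.17 0.03 -0.16 0 0 0;-0.2 -0.17 0.03 -0.16 0 0 0")

```text
time_s: 10.27
eef_pos: [0.3815, 0.0482, 0.2516]
eef_rot: [0.001, 0.936, 0.352, -0.001]
wrist_force: [0.0, 0.4, -0.1]
opening: 0.597
grasp_force: 0.0
```

```bash
python3 - <<'E'
from h import *
goto(.5668,.1336,.25,-35)
for n in('top','side'):
    c=cam(n);P=cloud(c); X,Y,Z=P[...,0],P[...,1],P[...,2]
    std=(X>.44)&(X<.68)&(Y<.25)&(Y>.02)
    for nm,m in(('heads',std&(Z>.083)&(Z<.1)),('grip',std&(Z>.155)&(Z<.19)&(np.hypot(X-.567,Y-.134)<.03))):
        k,lab,st,ce=cv2.connectedComponentsWithStats(m.astype(np.uint8))
        for i in range(1,k):
            if st[i,4]<12: continue
            p=P[lab==i]; r=cv2.minAreaRect((p[:,:2]*1000).astype(np.float32))
            d=np.array(r[0])-[566.8,133.6]
            print(n,nm,ce[i].round(1),st[i,4],np.round(r[0],1),np.round(r[1],1),round(r[2],1),'z95',np.percentile(p[:,2],[50,95]).round(4),'r,ang',np.hypot(*d).round(1),np.degrees(np.arctan2(d[1],d[0])).round(1))
    save(c,n+'r.png')
    if n=='side':
        i=cv2.imread('pics/sider.png')[130:260,190:340];cv2.imwrite('pics/s2.png',cv2.resize(i,None,fx=4,fy=4,interpolation=cv2.INTER_CUBIC))
E
```

```text
t 10.27 pos [0.3815 0.0482 0.2516] open 0.597 gf 0.0 F [ 0.   0.4 -0.1] shift [0.1957 0.058  0.0014] rot [  0.05   0.09 -13.74]
top heads [217.8 151.2] 91 [657.  134.7] [23.2 23.6] 44.7 z95 [0.0913 0.095 ] r,ang 90.2 0.7
top heads [254.5 176.9] 85 [595.6  48.6] [27.9 16.6] 0.3 z95 [0.0915 0.0961] r,ang 89.8 -71.3
top heads [181.7 178. ] 90 [593.1 219.6] [28.5 17.4] 2.9 z95 [0.0912 0.0951] r,ang 89.9 73.0
top heads [196.1 220.4] 109 [493.4 185.1] [24.1 23.7] 38.3 z95 [0.0912 0.0957] r,ang 89.7 144.9
top heads [241.1 219.8] 89 [495.2  79. ] [23.5 22.9] 64.1 z95 [0.0915 0.095 ] r,ang 90.0 -142.7
top grip [213.5 185.6] 142 [567.  133.3] [45.7 14.4] 55.0 z95 [0.183  0.1862] r,ang 0.3 -50.6
side heads [265.4 170.9] 16 [581.8 216.6] [13.8  6.3] 89.2 z95 [0.0895 0.0923] r,ang 84.4 79.8
side heads [236.7 182.2] 74 [493.7 185.1] [25.5 25.6] 38.8 z95 [0.0906 0.093 ] r,ang 89.4 144.9
side heads [302.6 182.1] 61 [656.3 134.5] [24.9 23.6] 78.8 z95 [0.09   0.0924] r,ang 89.5 0.6
side heads [270.  187.1] 28 [565.9 130. ] [ 9.3 10.3] 70.6 z95 [0.0912 0.0984] r,ang 3.7 -104.4
side heads [249.  204.1] 73 [496.1  79.9] [24.5 23.6] 45.5 z95 [0.0899 0.0922] r,ang 88.8 -142.8
side heads [292.6 203.8] 76 [596.8  48.2] [18.8 29.1] 72.7 z95 [0.0899 0.0918] r,ang 90.5 -70.7
side grip [270.4 159.4] 137 [567.5 132.9] [47.8 12.9] 54.7 z95 [0.1753 0.1847] r,ang 1.0 -46.4
```

View pics/s2.png

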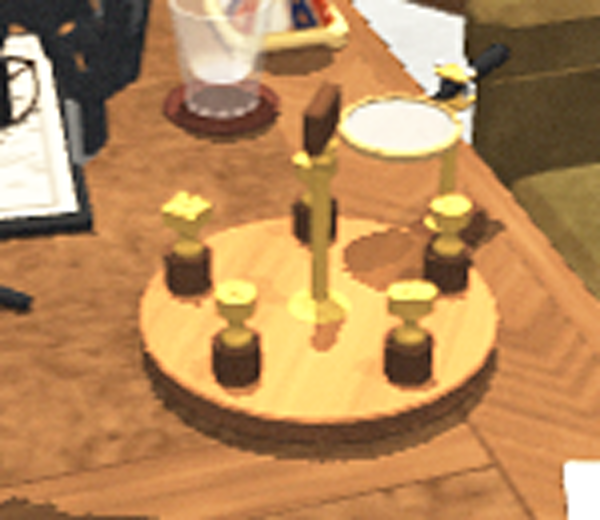

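The seal is fully home at crop (188,215), with its top level with the others, and it sits at 144.9° (glass 36.0°). Next I'll take the wing grip.

servo_tool(series="-0.2 0.03 0.01 0 0 0 -5;-0.2 0.06 0.02 0 0 0 -10;-0.2 0.09 0.03 0 0 0 -13.6;-0.2 0.12 0.036 0 0 0 -13.6;-0.2 0.15 0.045 0 0 0 -13.6;-0.2 0.18 0.053 0 0 0 -13.6;-0.2 0.195 0.058 0 0 0 -13.6;-0.2 0.1957 0.058 0 0 0 -13.6;-0.2 0.1957 0.058 0 0 0 -13.6;-0.2 0.1957 0.058 0 0 0 -13.6")

```text
time_s: 11.2
eef_pos: [0.5692, 0.1373, 0.2507]
eef_rot: [-0.0, 0.887, 0.462, -0.001]
wrist_force: [-0.9, 0.4, 0.2]
opening: 0.6
grasp_force: 0.0
```

```bash
python3 -c "
from h import *
goto(.5670,.1334,.178,-35.1)"
```

```text
t 11.2 pos [0.5692 0.1373 0.2507] open 0.6 gf 0.0 F [-0.9  0.4  0.2] shift [-0.0044  0.0005  0.0727] rot [-0.06  0.04  0.13]
```

servo_tool(series="-0.2 -0.0044 0.0005 0.01 0 0 0.1;-0.2 -0.0044 0.0005 0.03 0 0 0.1;-0.2 -0.0044 0.0005 0.05 0 0 0.1;-0.2 -0.0044 0.0005 0.065 0 0 0.1;-0.2 -0.0044 0.0005 0.073 0 0 0.1;-0.2 -0.0044 0.0005 0.073 0 0 0.1;-0.2 -0.0044 0.0005 0.073 0 0 0.1;-0.2 -0.0044 0.0005 0.073 0 0 0.1")

```text
time_s: 11.87
eef_pos: [0.5682, 0.1325, 0.1794]
eef_rot: [0.0, 0.888, 0.461, 0.001]
wrist_force: [-0.5, -0.5, -0.0]
opening: 0.597
grasp_force: 0.0
```

servo_tool(series="0.1 0 0 0 0 0 0;0.3 0 0 0 0 0 0;0.4 0 0 0 0 0 0;0.5 0 0 0 0 0 0;0.6 0 0 0 0 0 0;0.7 0 0 0 0 0 0;1 0 0 0 0 0 0;1 0 0 0 0 0 0;1 0 0 0 0 0 0;1 0 0 0 0 0 0")

```text
time_s: 12.7
eef_pos: [0.5664, 0.134, 0.1793]
eef_rot: [-0.001, 0.887, 0.461, -0.001]
wrist_force: [-9.7, 3.7, 10.8]
opening: 0.15
grasp_force: 68.4
```

```bash
python3 -c "
from h import *
goto(.5670,.1334,.178,-144); goto(.5670,.1334,.178,-35.1)"
```

```text
t 12.7 pos [0.5664 0.134  0.1793] open 0.15 gf 68.4 F [-9.7  3.7 10.8] shift [-0.0001  0.0008  0.0013] rot [ -0.11   0.15 108.93]
t 12.7 pos [0.5664 0.134  0.1793] open 0.15 gf 68.4 F [-9.7  3.7 10.8] shift [-0.0001  0.0008  0.0013] rot [-0.16  0.    0.03]
```

servo_tool(series="1 0 -0.001 0 0 0 0;1 0 -0.001 0 0 0 2;1 0 -0.001 0 0 0 5;1 0 -0.001 0 0 0 9;1 0 -0.001 0 0 0 13;1 0 -0.001 0 0 0 17;1 0 -0.001 0 0 0 21;1 0 -0.001 0 0 0 25;1 0 -0.001 0 0 0 29;1 0 -0.001 0 0 0 32;1 0 -0.001 0 0 0 34;1 0 -0.001 0 0 0 34")

```text
time_s: 13.7
eef_pos: [0.5653, 0.1354, 0.1793]
eef_rot: [-0.002, 0.984, 0.181, -0.001]
wrist_force: [-10.7, 7.4, 10.8]
opening: 0.152
grasp_force: 68.8
```

```bash
python3 -c "
from h import *
goto(.5668,.1336,.1793,-144)"
```

```text
t 13.7 pos [0.5653 0.1354 0.1793] open 0.152 gf 68.8 F [-10.7   7.4  10.8] shift [ 0.0008  0.0022 -0.    ] rot [-0.12  0.21 74.83]
```

servo_tool(series="1 0.0005 0.0007 0 0 0 0;1 0.0008 0.0014 0 0 0 0;1 0.0008 0.0014 0 0 0 0;1 0.0008 0.0014 0 0 0 0")

```text
time_s: 14.03
eef_pos: [0.5654, 0.1353, 0.1793]
eef_rot: [-0.002, 0.983, 0.182, -0.002]
wrist_force: [-15.9, 10.6, 14.4]
opening: 0.157
grasp_force: 69.6
```

```bash
python3 -c "
from h import *
goto(.5668,.1336,.1793,-144);print(ctrl.get_obs()['torque'])"
```

```text
t 14.03 pos [0.5654 0.1353 0.1793] open 0.157 gf 69.6 F [-15.9  10.6  14.4] shift [ 0.0007  0.0021 -0.0001] rot [-0.15  0.38 74.98]
[1.29559169 1.92434684 0.04442182]
```

servo_tool(series="1 -0.0007 -0.001 -0.0005 0 0 0;1 -0.0014 -0.0019 -0.001 0 0 0;1 -0.0014 -0.0019 -0.001 0 0 0;1 -0.0014 -0.0019 -0.001 0 0 0")

```text
time_s: 14.37
eef_pos: [0.5652, 0.1354, 0.1793]
eef_rot: [-0.001, 0.983, 0.182, -0.0]
wrist_force: [-3.3, 7.6, 2.5]
opening: 0.159
grasp_force: 68.3
```

```bash
python3 -c "
from h import *
goto(.5654,.1353,.1793,-144);print(ctrl.get_obs()['torque'])"
```

```text
t 14.37 pos [0.5652 0.1354 0.1793] open 0.159 gf 68.3 F [-3.3  7.6  2.5] shift [ 0.0001  0.0001 -0.    ] rot [-0.13  0.11 74.93]
[0.93190533 0.36385276 0.05643915]
```

servo_tool(series="1 0 -0.0007 0 0 0 0;1 0 -0.0013 0 0 0 2;1 0 -0.0013 0 0 0 5;1 0 -0.0013 0 0 0 9;1 0 -0.0013 0 0 0 13;1 0 -0.0013 0 0 0 17;1 0 -0.0013 0 0 0 21;1 0 -0.0013 0 0 0 25;1 0 -0.0013 0 0 0 29;1 0 -0.0013 0 0 0 33;1 0 -0.0013 0 0 0 36;1 0 -0.0013 0 0 0 36")

```text
time_s: 15.37
eef_pos: [0.5651, 0.1372, 0.1793]
eef_rot: [-0.002, 0.991, -0.133, -0.0]
wrist_force: [-1.2, 9.9, 1.2]
opening: 0.153
grasp_force: 68.2
```

```bash
python3 -c "
from h import *
goto(.5654,.1353,.1793,-144);print(ctrl.get_obs()['torque'])"
```

```text
t 15.37 pos [0.5651 0.1372 0.1793] open 0.153 gf 68.2 F [-1.2  9.9  1.2] shift [ 0.0008  0.0018 -0.    ] rot [-0.18  0.14 38.77]
[ 1.33775714  0.11885909 -0.00347747]
```

servo_tool(series="1 0 0 0 0 0 2;1 0 0 0 0 0 5;1 0 0 0 0 0 9;1 0 0 0 0 0 13;1 0 0 0 0 0 17;1 0 0 0 0 0 21;1 0 0 0 0 0 25;1 0 0 0 0 0 29;1 0 0 0 0 0 33;1 0 0 0 0 0 36;1 0 0 0 0 0 37;1 0 0 0 0 0 37")

```text
time_s: 16.37
eef_pos: [0.5662, 0.1388, 0.1793]
eef_rot: [-0.003, 0.898, -0.439, -0.0]
wrist_force: [5.1, 17.5, -3.3]
opening: 0.158
grasp_force: 67.8
```

```bash
cat > chk.py <<'E'
from h import *
goto(.5654,.1353,.1793,-144);print(ctrl.get_obs()['torque'],ctrl.get_obs()['q'].round(2) if hasattr(ctrl.get_obs()['q'],'round') else ctrl.get_obs()['q'])
for n in('top','side'):
    c=cam(n);P=cloud(c); X,Y,Z=P[...,0],P[...,1],P[...,2]
    std=(X>.44)&(X<.68)&(Y<.25)&(Y>.02); m=std&(Z>.083)&(Z<.1)&(np.abs(np.hypot(X-.5668,Y-.1336)-.09)<.02)
    k,lab,st,ce=cv2.connectedComponentsWithStats(m.astype(np.uint8))
    for i in range(1,k):
        if st[i,4]<40: continue
        p=P[lab==i]; r=cv2.minAreaRect((p[:,:2]*1000).astype(np.float32)); d=np.array(r[0])-[566.8,133.6]
        print(n,ce[i].round(1),st[i,4],np.round(r[0],1),np.round(r[1],1),round(r[2],1),'r,ang',np.hypot(*d).round(1),np.degrees(np.arctan2(d[1],d[0])).round(1))
    save(c,n+'f.png')
a=cv2.imread('pics/topf.png')[120:245,165:280]; b=cv2.imread('pics/sidef.png')[130:255,205:320]
cv2.imwrite('pics/f.png',cv2.resize(np.hstack([a,b]),None,fx=3.4,fy=3.4,interpolation=cv2.INTER_CUBIC))
E
python3 chk.py
```

```text
t 16.37 pos [0.5662 0.1388 0.1793] open 0.158 gf 67.8 F [ 5.1 17.5 -3.3] shift [ 0.0023  0.0027 -0.    ] rot [-0.34  0.21  1.89]
[ 2.08067307 -0.51237347 -0.00983018] [0.03 0.27 1.66 0.01 1.21 2.51]
top [239.8 157.7] 84 [641.6  82.8] [28.1 18. ] 82.0 r,ang 90.4 -34.2
top [255.  199.8] 89 [541.8  46.9] [23.6 23.2] 73.3 r,ang 90.2 -106.1
top [182.  202.2] 92 [536.2 217.8] [23.6 23.1] 44.9 r,ang 89.5 110.0
side [249.1 173.8] 55 [536.2 215.7] [25.4 21.3] 73.0 r,ang 87.7 110.5
side [288.3 173.6] 65 [637.8 188. ] [24.6 24.5] 23.2 r,ang 89.5 37.5
side [304.7 193.2] 61 [641.5  85. ] [34.6 17.6] 68.4 r,ang 89.1 -33.0
side [236.  194.3] 64 [477.3 130.9] [30.3 18.4] 63.1 r,ang 89.5 -178.3
side [271.8 207.9] 75 [542.2  47.1] [23.4 23.9] 45.8 r,ang 90.0 -105.9
```

View pics/f.png

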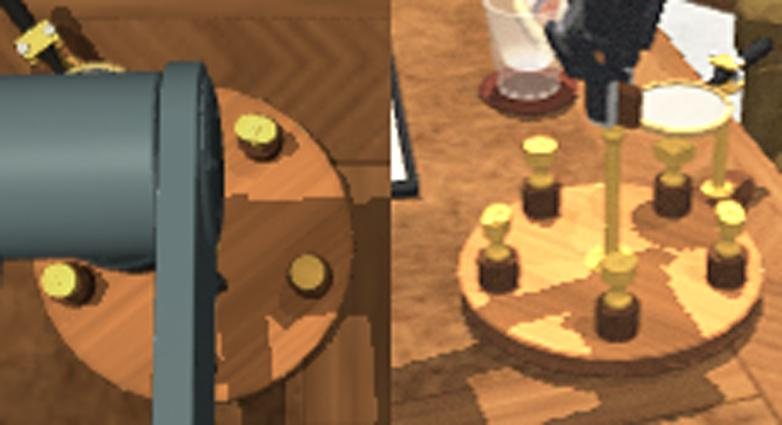

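The seal is now under the glass rim, at crop right (673,160). The stand heads give 37.9° against 36.0° for the glass, so about 1.9° of turn remains. I'll also relieve the side load.

servo_tool(series="1 -0.0005 -0.0007 0 0 0 0.6;1 -0.001 -0.0014 0 0 0 1.2;1 -0.0015 -0.002 0 0 0 1.9;1 -0.0015 -0.002 0 0 0 1.9;1 -0.0015 -0.002 0 0 0 1.9;1 -0.0015 -0.002 0 0 0 1.9")

```text
time_s: 16.97
eef_pos: [0.5663, 0.1389, 0.1793]
eef_rot: [-0.001, 0.891, -0.454, -0.0]
wrist_force: [-0.3, 7.2, -0.8]
opening: 0.154
grasp_force: 68.3
```

```bash
python3 chk.py; python3 - <<'E'
from h import *
c=cam('side');P=cloud(c);A=np.array([.5668,.1336]);X,Y,Z=P[...,0],P[...,1],P[...,2]
m=(Z>.115)&(Z<.132)&(np.hypot(X-.64,Y-.187)<.055)&(np.hypot(X-A[0],Y-A[1])>.045)&(np.hypot(X-A[0],Y-A[1])<.131)
print(cv2.minEnclosingCircle((P[m][:,:2]*1000).astype(np.float32)))
E
```

```text
t 16.97 pos [0.5663 0.1389 0.1793] open 0.154 gf 68.3 F [-0.3  7.2 -0.8] shift [ 0.0024  0.0029 -0.    ] rot [-0.12  0.1   0.02]
[ 0.94112859 -0.07744843  0.01509034] [0.04 0.28 1.66 0.   1.21 2.55]
top [240.8 158.4] 89 [639.7  80.8] [28.5 18.4] 80.4 r,ang 90.0 -36.0
top [181.7 200.9] 93 [539.  218.9] [24.  22.7] 6.7 r,ang 89.7 108.1
top [254.6 201. ] 85 [539.1  48.5] [23.7 21.3] 0.5 r,ang 89.5 -108.0
side [249.7 173.3] 55 [540.  219.3] [25.8 21.3] 73.3 r,ang 89.8 107.4
side [289.3 173.9] 68 [638.2 186.5] [25.6 27.1] 28.0 r,ang 88.8 36.5
side [235.5 193.7] 61 [476.9 133.2] [29.8 17.3] 74.2 r,ang 89.9 -179.8
side [304.5 193.8] 61 [640.4  82.3] [29.9 17.6] 70.0 r,ang 89.7 -34.9
side [270.5 208.1] 73 [539.7  49. ] [26.3 21.3] 71.7 r,ang 88.8 -107.8
((640.8274536132812, 186.61669921875), 41.685935974121094)
```

servo_tool(series="1 0 0 0 0 0 0;1 0 0 0 0 0 0;1 0 0 0 0 0 0;1 0 0 0 0 0 0;1 0 0 0 0 0 0;1 0 0 0 0 0 0")

```text
time_s: 17.62
eef_pos: [0.5663, 0.139, 0.1793]
eef_rot: [-0.001, 0.891, -0.454, -0.0]
wrist_force: [0.4, 7.4, 0.7]
opening: 0.153
grasp_force: 68.3
```

```bash
python3 chk.py | grep -v side; python3 -c "
from bench import ctrl; print(ctrl.hand_in())"
```

```text
t 17.62 pos [0.5663 0.139  0.1793] open 0.153 gf 68.3 F [0.4 7.4 0.7] shift [ 0.0024  0.0029 -0.    ] rot [-0.13  0.1   0.02]
[ 0.96272259 -0.06529129 -0.04024104] [0.04 0.28 1.66 0.   1.21 2.55]
top [240.8 158.4] 89 [639.6  80.8] [29.7 17.9] 78.7 r,ang 89.9 -36.0
top [181.7 200.9] 94 [538.8 218.7] [23.  23.6] 88.2 r,ang 89.6 108.2
top [254.6 200.9] 87 [539.2  48.4] [21.3 23.6] 89.8 r,ang 89.5 -108.0
the job is handed in; nothing more can be done
None
```

The square-headed seal stands fully home, head up, in the formerly empty socket, turned to within about half a degree of the reading glass's centre; I handed the job in at about 18 s with the gripper still holding the wing grip.

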